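Clear the lapping plate, stack the tins and dress the sole of a flat iron

TASK

First clear the lapping plate: stack whatever closed tins stand on it into one square, centred column on the cork pad, the largest at the bottom and each smaller one above, long sides in line with the pad. Then take the flat iron by its handle and dress its sole: set it flat on the middle of the brown abrasive lane at the open end, lengthwise along the lane, and rub it in one steady stroke up to the metal stop, pressing all the way with about 15 N in all (its own weight plus a light push). Finally put the iron back flat and centred on its steel stand, lengthwise, with the tins still neatly stacked.

Things in the scene. Friction and masses are not known exactly. Their poses are not given: they have to be found in the camera images.
- plate: Fixed grey lapping plate, 250 (x) x 390 (y) x 20 mm high. Origin: centre of its underside. A brown abrasive lane, 120 mm wide, runs along y in the middle of its top. An aluminium stop bar, 130 mm across the lane and 14 mm high, stands at the +y end, inner face at y = +180 mm; the -y end is open.
- lap_mid (a point): Middle of the abrasive lane on the top face of the plate (20 mm above the bench). Axes as the plate: y runs along the lane to the stop. The stroke takes the middle of the iron from about y = -100 mm (open end) to about y = +100 mm (nose or heel nearly at the stop).
- iron: Loose bronze-grey flat iron, 0.5 kg. Sole 120 (x, nose at +x) x 70 mm, body 30 mm high. Origin: middle of the sole's underside, z up. Handle: dark wooden bar along x, 20 mm wide and thick, centre 80 mm above the sole at x = -5 mm, between straps at x = -45 and +35 mm that end 92 mm up. Starts on its stand; either way round serves on lane and stand.
- stand: Fixed flat dark steel stand for the iron, 170 (its x) x 110 (its y) x 8 mm high, on the bench at one side of the plate. Origin at the centre of its underside.
- pad: Fixed cork pad, 150 (its x) x 115 (its y) x 3 mm high, on the bench at the other side of the plate. Origin at the centre of its underside.
- tin_a: Loose closed plain steel tin with a flat lid, 100 x 66 x 40 mm (x, y, height). Origin at the centre of its underside, z up. May be absent.
- tin_b: Loose closed plain steel tin with a flat lid, 88 x 56 x 36 mm (x, y, height). Origin at the centre of its underside, z up. May be absent.
- tin_c: Loose closed plain steel tin with a flat lid, 76 x 46 x 32 mm (x, y, height). Origin at the centre of its underside, z up. May be absent.
- tin_d: Loose closed plain steel tin with a flat lid, 64 x 36 x 28 mm (x, y, height). Origin at the centre of its underside, z up. May be absent.
- weights: Bystander, leave alone: pile of round dark iron weights, 80 mm across and 81 mm high; origin at its underside.
- jar: Bystander, leave alone: small jar, 60 mm across and 75 mm high; origin at its underside.
- brush: Bystander, leave alone: hand brush lying on the bench; origin at its underside.

How it is judged:
On the way, in this order (a step that is already met when the one before it is completed fails the run):
1. all the tins that are present stand in one column on the cork pad, largest at the bottom (horizontal distance between each of tin_a, tin_b, tin_c, tin_d and pad below 0.015 m and angle between each of tin_a, tin_b, tin_c, tin_d's own z axis and vertical below 0.08 rad and angle between the x axis of each of tin_a, tin_b, tin_c, tin_d and the x axis of pad, either way round below 0.2 rad and height (world z) of each of tin_a, tin_b, tin_c, tin_d below 0.13 m and linear speed of each of tin_a, tin_b, tin_c, tin_d below 0.02 m/s and z of each of tin_b, tin_c, tin_d in the frame of tin_a above 0.024 m and z of each of tin_c, tin_d in the frame of tin_b above 0.024 m and z of tin_d in the frame of tin_c above 0.024 m), for 0.2 s.
2. the iron's sole is pressed flat on the lane, lengthwise, with 8 to 32 N, at the open end of the lane (contact force between iron and plate between 8 and 32 N and angle between the x axis of iron and the y axis of plate, either way round below 0.3 rad and angle between iron's own z axis and vertical below 0.1 rad and x of iron in the frame of lap_mid between -0.03 and 0.03 m and y of iron in the frame of lap_mid below -0.08 m), for 0.15 s.
3. the iron's sole is pressed flat on the lane, lengthwise, with 8 to 32 N, a quarter of the way along (contact force between iron and plate between 8 and 32 N and angle between the x axis of iron and the y axis of plate, either way round below 0.3 rad and angle between iron's own z axis and vertical below 0.1 rad and x of iron in the frame of lap_mid between -0.03 and 0.03 m and y of iron in the frame of lap_mid between -0.07 and -0.03 m), for 0.15 s.
4. the iron's sole is pressed flat on the lane, lengthwise, with 8 to 32 N, halfway along (contact force between iron and plate between 8 and 32 N and angle between the x axis of iron and the y axis of plate, either way round below 0.3 rad and angle between iron's own z axis and vertical below 0.1 rad and x of iron in the frame of lap_mid between -0.03 and 0.03 m and y of iron in the frame of lap_mid between -0.02 and 0.02 m), for 0.15 s.
5. the iron's sole is pressed flat on the lane, lengthwise, with 8 to 32 N, three quarters of the way along (contact force between iron and plate between 8 and 32 N and angle between the x axis of iron and the y axis of plate, either way round below 0.3 rad and angle between iron's own z axis and vertical below 0.1 rad and x of iron in the frame of lap_mid between -0.03 and 0.03 m and y of iron in the frame of lap_mid between 0.03 and 0.07 m), for 0.15 s.
6. the iron's sole is pressed flat on the lane, lengthwise, with 8 to 32 N, at the stop end of the lane (contact force between iron and plate between 8 and 32 N and angle between the x axis of iron and the y axis of plate, either way round below 0.3 rad and angle between iron's own z axis and vertical below 0.1 rad and x of iron in the frame of lap_mid between -0.03 and 0.03 m and y of iron in the frame of lap_mid above 0.08 m), for 0.15 s.
At the end, for the whole second after the job is handed in: Tins present: level, one column on the pad, larger below smaller, each centre within 15 mm of the pad centre, long sides within 0.2 rad of it. Iron flat on its stand, centre within 25 mm of the stand centre, lengthwise within 0.25 rad. All at rest, released (all of step 1 and horizontal distance between iron and stand below 0.025 m and angle between iron's own z axis and vertical below 0.06 rad and height (world z) of iron below 0.02 m and angle between the x axis of iron and the x axis of stand, either way round below 0.25 rad and linear speed of iron below 0.02 m/s); the robot touches nothing.
It fails at once if a bystander (round weights, jar or brush) is moved more than 3 cm (distance of any of weights, jar, brush from where it was at the start of the episode above 0.03 m).
Of tin_a, tin_b, tin_c, tin_d only 2 to 4 are there at a start; the rules pass over those that are not, and their reading is None.
At some moment in a run one of iron, tin_a may be knocked a few centimetres aside while the robot is not near it.
Once in a run the grip may slacken for a moment while it holds something.
It also fails if it takes over 210 s, if anything falls off the work surface, if the arm or the gripper's body presses on something with over 40 N, if the wrist force passes 120 N, or if a joint passes its speed limit or range.

ROBOT

A 7-joint arm with a two-finger parallel gripper is mounted at the origin on the work surface. World frame = base frame: x ahead of the robot, y to its left, z up, the work surface at z = 0. Lengths are in m, angles in rad, forces in N, time in s.
With the tool pointing down it reaches from about 0.425 to 0.95 m from the base axis. Payload 4.7 kg.
Tool frame: the origin (TCP) lies midway between the tips of the shut fingers; the grasp point (between the pads) lies env.grip_point_offset behind it (env.grip_point_offset is the distance from the TCP to the grasp point, in m); z points along the fingers, y is the line along which they close (so a half turn about z gives the same grasp; the last joint's range is limited). The gripper opens to 85 mm and grips with 20 to 120 N. Pads are 22 mm wide; open, the fingers measure 114 mm over their backs; the gripper's body (76 mm by 85 mm) begins 54 mm behind the grasp point. The pads swing forward as they close: fully open they stand 13 mm farther back than shut.
Start: joints at [-1.142, 0.469, -0.049, 1.532, 0.024, 1.141, -0.082], TCP at [0.298, 0.606, 0.231] pointing down, gripper open.
Joint ranges: [-2.59, 2.59], [-0.33, 1.99], [-1.39, 1.29], [0.1, 2.45], [-1.04, 4.18], [0.21, 1.99], [-2.66, 2.66]. Speed limits (rad/s): [2.57, 2.57, 3.14, 3.14, 3.14, 3.14, 3.14].

INTERFACE

Orientations are given as a unit quaternion [w, x, y, z].
In Python, from station import readout, vision, order, env gives the robot as it stands.
- The arm moves only by the tool step_arm, never from a script. Its argument "increments" is a list of rows, each a list of 3 entries, a list of its own where there are three numbers: the turn, a rotation vector about the world's x, y, z as a fraction of full scale, then the shift along the world's x, y, z as a fraction of full scale, then the opening, from 0 (shut) to 1 (fully open). A call has 1 to 10 rows; each row is the pose to reach, as a shift and turn from the pose commanded when the call began; what a row does not reach only later rows make up. Full scale, the value 1, is 100 cm for a shift and 45 degrees for a turn. A row lasts 1/8 s, in which the tool goes at most 62.5 mm and 10.7 degrees, less where a joint would pass 70% of its speed; a pose out of reach is approached as far as the arm can. A call with a number of a shift or a turn outside -1 to 1 is refused whole. A call with a gripper value outside its range is refused whole. The fingers move at their own pace and stop on an object; "force" is the grip in N (left out, the last holds). Time passes only in rows, so rows that repeat a pose let the fingers close. It gives the time, the measured TCP pose, the force, the opening and the grip force at its end, in the units of the state.
- readout.read_state(): the state, without advancing time (a new reading comes with each control period).
- vision.grab_frame(name): name is "scene" or "top" or "wrist"; returns a dict with "pixels" (420x560x3 uint8, red, green, blue), "fovy" (degrees; the focal length in pixels is half the picture's height over the tangent of half this angle, whatever the lens; pixels are square), "cx", "cy" (the principal point, pixels), "R" (3x3) and "t" (3): a world point X has camera coordinates R X + t; the wrist camera has in their place "tool_from_camera" (4x4, takes a point from camera to tool coordinates, whose origin is the TCP and whose axes are the flange's). Camera axes: x right, y down, z forward; pixel columns grow to the right and rows downward; lengths in m; the calibration is good to about 2 mm. A picture is of the moment at which its call begins: read the wrist's pose just before it. There is no depth.
- order.job_done(): hands the job in; it is judged then, once.
The state is a dict: "time": time; "joints": joint angles; "joint_vel": joint speeds; "joint_torque": joint torques, N m; "tool_pos": TCP position; "tcp_rot": TCP orientation; "force": force on the tool from outside, world axes, zero at the start; "ft_torque": the same for the moment, N m; "gripper_width": finger opening in m; "gripper_force": force on a finger pad.
Only numpy, scipy, OpenCV 4.12 (cv2) and the standard library are available. Lean on these libraries where they do the work, as an engineer would, in place of code of your own. Each camera call takes 0.05 s, during which the arm holds its last target. There are 200 camera calls.

## Working session

There is one attempt and no reset: what is moved stays moved. The work goes in short steps, Python scripts to look and compute and a tool call to move; the robot and the scene stay as the last step left them, time stands still between calls to the robot, and variables do not carry over. Pictures are saved under pics/ and viewed, at most 14 in all, crops included, and the job is handed in when it is done.

Besides the shell and the picture viewer there is one more tool, called after ">>>" as name(argument=value, ...) on one line, values as JSON. step_arm: Moves the arm, as the interface text tells. Shift numbers are shares of 100 cm and turn numbers shares of 45 degrees, none past 1 either way. Its arguments: {"type":"object","properties":{"increments":{"type":"array"},"force":{"type":"number"}},"required":["increments"]}

```bash
ls; mkdir -p pics
cat > h.py <<'E'
import numpy as np, cv2
from station import readout, vision, order, env
def ray(f,uv):
    h=f['pixels'].shape[0]; fl=h/2/np.tan(np.radians(f['fovy'])/2)
    d=np.array([(uv[0]-f['cx'])/fl,(uv[1]-f['cy'])/fl,1.])
    R=np.array(f['R']);t=np.array(f['t']); return -R.T@t, R.T@d
def plane(f,uv,z):
    o,d=ray(f,uv); return (o+d*(z-o[2])/d[2])
def proj(f,X):
    h=f['pixels'].shape[0]; fl=h/2/np.tan(np.radians(f['fovy'])/2)
    c=np.array(f['R'])@np.array(X)+np.array(f['t']); return c[:2]/c[2]*fl+[f['cx'],f['cy']]
def save(f,n): cv2.imwrite('pics/'+n,f['pixels'][:,:,::-1])
E
python3 - <<'E'
from h import *
import pickle
print(readout.read_state(), env.grip_point_offset)
for n in('top','scene'):
    f=vision.grab_frame(n); save(f,n+'0.png'); pickle.dump(f,open(n+'0.pkl','wb')); print(n,{k:v for k,v in f.items() if k!='pixels'})
E
```

```text
pics
{'time': 0.0, 'joints': array([-1.14193233,  0.46943102, -0.0486073 ,  1.5337057 ,  0.02406648,
        1.1409887 , -0.08233046]), 'joint_vel': array([ 1.24833326e-03,  2.44199485e-05, -1.05988368e-04, -1.47527745e-03,
        1.54422782e-03,  1.00240424e-03,  9.15356287e-04]), 'joint_torque': array([-1.47325623e-03, -5.10296345e+01, -4.72459698e-02, -2.37715870e+01,
        1.07254143e-02,  7.64737953e-03,  8.91902488e-06]), 'tool_pos': array([0.29802701, 0.60498765, 0.23026349]), 'tcp_rot': array([-2.03538617e-04,  2.26889459e-01,  9.73920029e-01, -9.52891774e-04]), 'force': array([-0.41631718,  0.25775273, -0.09502695]), 'ft_torque': array([-0.03185579, -0.02156604, -0.01641822]), 'gripper_force': 0.0, 'gripper_width': 0.08538594559279769} 0.0187
top {'fovy': 55.64989989154643, 'cx': 275.038216031489, 'cy': 211.31454064273032, 'R': array([[ 0.01255076, -0.99970115,  0.02097827],
       [-0.99912954, -0.01337276, -0.03951379],
       [ 0.03978252, -0.02046408, -0.99899879]]), 't': array([-0.01069454,  0.58807812,  0.95141374])}
scene {'fovy': 47.04037014937994, 'cx': 287.02964385046425, 'cy': 210.8516990836931, 'R': array([[-0.84485   ,  0.53492737,  0.00901043],
       [ 0.45185277,  0.72245939, -0.52333689],
       [-0.2864569 , -0.43806978, -0.85207823]]), 't': array([ 0.525405  , -0.24846927,  1.40821722])}
```

View pics/top0.png

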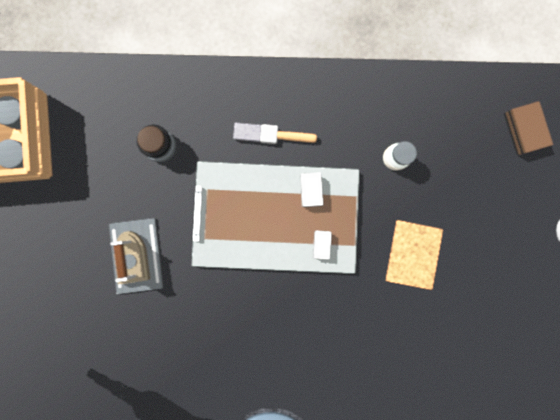

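View pics/scene0.png

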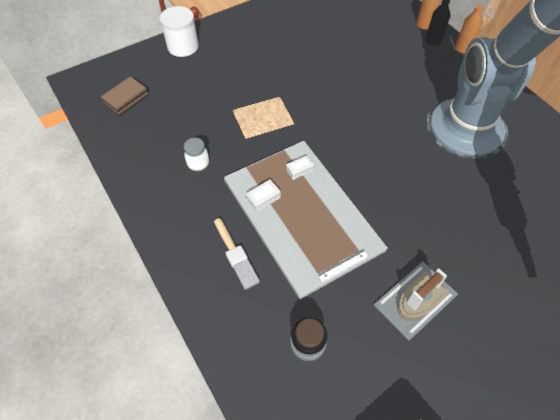

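The top view shows two tins, at about (312,189) and (322,245). The pad is at (414,254), the plate at (276,218) with the stop on its left side, and the stand with the iron at (136,258). The jar, brush and weights lie on the upper side, away from the base.

```bash
cat > m.py <<'E'
from h import *
import pickle
f=pickle.load(open('top0.pkl','rb')); im=f['pixels']; hsv=cv2.cvtColor(im,cv2.COLOR_RGB2HSV)
def show(name,mask,z,roi,k=3):
    m=np.zeros_like(mask); x0,y0,x1,y1=roi; m[y0:y1,x0:x1]=mask[y0:y1,x0:x1]
    m=cv2.morphologyEx(m,cv2.MORPH_OPEN,np.ones((k,k)))
    c=max(cv2.findContours(m,0,2)[0],key=cv2.contourArea)
    P=np.array([plane(f,p[0],z)[:2] for p in c],np.float32)
    r=cv2.minAreaRect(P*1000); print(name,np.round(r[0],1),np.round(r[1],1),round(r[2],1),'area',cv2.contourArea(c)); 
H,S,V=[hsv[:,:,i] for i in range(3)]
u=lambda b:(b*255).astype(np.uint8)
show('pad',u((S>80)&(V>120)),.003,(375,205,455,300))
show('plate',u((V>90)),.02,(185,155,370,280))
show('lane',u((S>90)&(V>50)),.02,(195,180,365,260))
for z in(.06,.056,.052,.048): 
    show('tin1 %g'%z,u(V>225),z,(285,160,335,220)); show('tin2 %g'%z,u(V>225),z,(295,225,345,270))
show('stand',u(V>55),.008,(105,215,165,297))
show('handle',u((S>110)&(V>50)),.09+.008,(105,235,130,285))
print(V[245,310:340],V[189,295:330],V[170:212,312],V[226:265,322])
E
python3 m.py
```

```text
pad [ 487.1 -345. ] [120.5 154.2] 79.7 area 2882.5
plate [587.3   7.2] [419.2 278.7] 88.1 area 18549.5
lane [574.  -27.3] [331.6 112.9] 88.3 area 4719.5
tin1 0.06 [645.9 -81.1] [ 88.  113.6] 0.7 area 1272.5
tin2 0.06 [ 498.8 -105.4] [ 87.  112.8] 0.6 area 1141.5
tin1 0.056 [646.3 -81.5] [ 88.4 114.1] 0.7 area 1272.5
tin2 0.056 [ 498.6 -105.9] [ 87.4 113.3] 0.6 area 1141.5
tin1 0.052 [646.7 -82. ] [ 88.8 114.6] 0.7 area 1272.5
tin2 0.052 [ 498.4 -106.4] [ 87.8 113.8] 0.6 area 1141.5
tin1 0.048 [647.1 -82.4] [ 89.2 115.1] 0.7 area 1272.5
tin2 0.048 [ 498.2 -107. ] [ 88.2 114.3] 0.6 area 1141.5
stand [477.8 333.8] [194.1 142.2] 0.8 area 4639.0
handle [473. 335.] [68.2 17.9] 9.0 area 222.5
[231 232 230 227 240 253 254 255 255 255 255 255 255 255 255 255 255 255
 255 250 203 145 133 133 136 135 128 140 174 206] [235 236 236 238 236 231 228 248 254 254 254 255 255 255 255 255 255 255
 255 255 255 255 255 255 254 255 246 179 143 148 150 149 150 146 160] [237 236 241 251 254 254 254 254 255 255 255 255 255 255 255 255 255 255
 255 255 255 255 255 255 255 255 255 255 255 255 255 254 254 254 255 232
 146 114 117 115 115 121] [175 177 177 177 189 236 255 255 254 255 255 255 255 255 255 255 255 255
 255 255 255 255 255 255 255 255 255 255 255 254 253 254 245 174 142 147
 185 229 234]
```

```bash
cat >> m.py <<'E'
print('----')
for z in(.06,.056,.052,.048): 
    show('tin1 %g'%z,u((V>245)&(S<40)),z,(285,160,335,220),7); show('tin2 %g'%z,u((V>245)&(S<40)),z,(295,225,345,270),7)
for t in(120,160,190): show('plate %d'%t,u((V>t)|((S>90)&(V>60))),.02,(188,157,367,276),7)
show('lane',u((S>90)&(V>50)),.02,(204,185,305,250),7)
for t in (70,90): show('stand',u(V>t),.008,(100,210,170,300),5)
a=cv2.resize(im[205:305,95:175],None,fx=6,fy=6,interpolation=cv2.INTER_CUBIC); b=cv2.resize(im[155:255,280:350],None,fx=6,fy=6,interpolation=0)[:,:320]
cv2.imwrite('pics/c1.png',np.hstack([a,b])[:,:800,::-1])
E
python3 m.py|sed '1,/----/d'
```

```text
tin1 0.06 [639.6 -85. ] [73.4 45.1] 4.4 area 562.5
tin2 0.06 [ 511.4 -109.8] [57.4 34.5] 0.4 area 353.0
tin1 0.056 [640.  -85.4] [73.7 45.3] 4.4 area 562.5
tin2 0.056 [ 511.3 -110.4] [57.7 34.7] 0.4 area 353.0
tin1 0.052 [640.4 -85.9] [74.  45.5] 4.4 area 562.5
tin2 0.052 [ 511.1 -110.9] [57.9 34.8] 0.4 area 353.0
tin1 0.048 [640.8 -86.3] [74.3 45.7] 4.4 area 562.5
tin2 0.048 [ 510.9 -111.5] [58.2 35. ] 0.4 area 353.0
plate 120 [574.9  -3.4] [393.9 252.7] 88.1 area 16976.0
plate 160 [575.2  -3.4] [392.6 250.6] 88.1 area 16761.0
plate 190 [609.2  -5.5] [389.6 179.1] 88.1 area 6384.5
lane [577.5  29.1] [107.9 203.5] 0.7 area 1838.5
stand [480.3 333.9] [213.4 166.3] 0.8 area 5639.0
stand [487.  333.5] [201.5 165.3] 1.3 area 4845.0
```

View pics/c1.png

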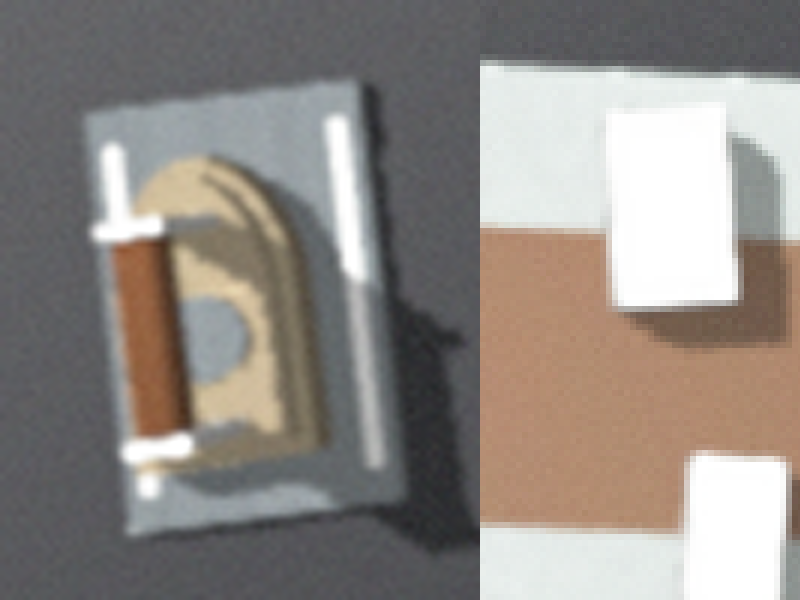

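>>> step_arm(increments=[[[0,0,0.15],[0.05,-0.08,0],1],[[0,0,0.3],[0.09,-0.16,0],1],[[0,0,0.45],[0.13,-0.24,0],1],[[0,0,0.6],[0.17,-0.3,0],1],[[0,0,0.67],[0.2,-0.36,0],1],[[0,0,0.67],[0.23,-0.42,0],1],[[0,0,0.67],[0.26,-0.48,0],1],[[0,0,0.67],[0.29,-0.54,0],1],[[0,0,0.67],[0.3,-0.6,0],1],[[0,0,0.67],[0.3,-0.6,0],1]])

```text
time: 1.35
tool_pos: [0.5817, 0.0477, 0.231]
tcp_rot: [-0.0, -0.034, 0.999, 0.0]
force: [0.7, 0.7, -1.0]
gripper_width: 0.0853
gripper_force: 0.0
```

```bash
cat >> h.py <<'E'
from scipy.spatial.transform import Rotation as Ro
def wrist(name=None):
    s=readout.read_state(); f=vision.grab_frame('wrist')
    q=s['tcp_rot']; T=np.eye(4); T[:3,:3]=Ro.from_quat([q[1],q[2],q[3],q[0]]).as_matrix(); T[:3,3]=s['tool_pos']
    C=np.linalg.inv(T@np.array(f['tool_from_camera'])); f['R']=C[:3,:3]; f['t']=C[:3,3]
    if name: save(f,name)
    y=T[:3,1]; print('t',s['time'],'tcp',np.round(s['tool_pos'],4),'yaw_y',round(np.degrees(np.arctan2(y[1],y[0])),2),'toolz',np.round(T[:3,2],3),'F',np.round(s['force'],1),'w',s['gripper_width'],s['gripper_force'])
    return f
E
python3 - <<'E'
from h import *
f=wrist('w1.png'); print(-f['R'].T@f['t'],f['R'][2],f['fovy'])
for x,y in((.646,-.085),(.511,-.11),(.487,-.345)): print(proj(f,(x,y,.05)))
E
```

```text
t 1.35 tcp [0.5817 0.0477 0.231 ] yaw_y 93.93 toolz [-0.  0. -1.] F [ 0.7  0.7 -1. ] w 0.0853112440954048 0.0
[0.51429593 0.04324614 0.37381072] [ 0.26483413  0.0175902  -0.96413353] 63.63149748187827
[146.11159611 242.95907703]
[113.21397113 102.42831447]
[-156.96015906   54.61286843]
```

View pics/w1.png

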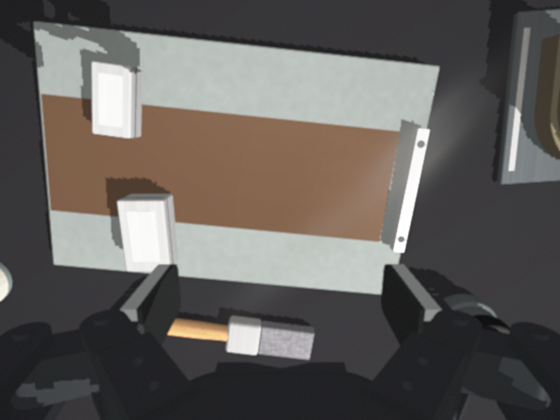

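The wrist view shows the whole plate: tin_d's top is at about (117,98), tin_c's at about (147,232), and the stop is at (405,187).

>>> step_arm(increments=[[[0,0,0],[0,0,0],1],[[0,0,0],[0,0,0],1],[[0,0,0],[0,0,0],1]])

```text
time: 1.78
tool_pos: [0.581, 0.0515, 0.2312]
tcp_rot: [-0.0, -0.036, 0.999, 0.0]
force: [-0.6, 0.3, -0.7]
gripper_width: 0.0849
gripper_force: 0.0
```

Run:
```python
from h import *
f=wrist('w2.png'); im=f['pixels']; hsv=cv2.cvtColor(im,cv2.COLOR_RGB2HSV)
m=((hsv[:,:,2]>222)).astype(np.uint8)
m=cv2.morphologyEx(m,cv2.MORPH_OPEN,np.ones((5,5)))
for c in cv2.findContours(m,0,2)[0]:
    a=cv2.contourArea(c)
    if 800<a<12000:
        for z in(.052,.048):
            P=np.array([plane(f,p[0],z)[:2] for p in c],np.float32)*1000; r=cv2.minAreaRect(P); print(a,c.mean((0,1)),z,np.round(r[0],1),np.round(r[1],1),round(r[2],1))
```

```text
t 1.775 tcp [0.581  0.0515 0.2312] yaw_y 94.1 toolz [-0.001  0.001 -1.   ] F [-0.6  0.3 -0.7] w 0.08491145500204512 0.0
2879.0 [135.45714286 236.82857143] 0.052 [638.8 -85.7] [72.5 44.8] 4.2
2879.0 [135.45714286 236.82857143] 0.048 [640.3 -87.3] [73.4 45.3] 4.2
895.0 [406.5        192.30555556] 0.052 [575.7 173.8] [11.1 87.8] 88.3
895.0 [406.5        192.30555556] 0.048 [576.5 175.4] [11.2 88.9] 88.3
2554.5 [110.74074074 102.77777778] 0.052 [ 509.7 -110. ] [34.  60.9] 85.6
2554.5 [110.74074074 102.77777778] 0.048 [ 509.7 -112. ] [34.4 61.7] 85.6
```

>>> step_arm(increments=[[[0,0,0],[0.03,-0.05,0],1],[[0,0,0],[0.05,-0.11,0],1],[[0,0,0],[0.059,-0.1375,0],1],[[0,0,0],[0.059,-0.1375,-0.05],1],[[0,0,0],[0.059,-0.1375,-0.1],1],[[0,0,0],[0.059,-0.1375,-0.15],1],[[0,0,0],[0.059,-0.1375,-0.19],1],[[0,0,0],[0.059,-0.1375,-0.204],1],[[0,0,0],[0.059,-0.1375,-0.204],1],[[0,0,0],[0.059,-0.1375,-0.204],1]])

```text
time: 3.08
tool_pos: [0.642, -0.0879, 0.0293]
tcp_rot: [0.002, -0.034, 0.999, -0.0]
force: [0.6, -0.6, -0.6]
gripper_width: 0.0856
gripper_force: 0.0
```

>>> step_arm(increments=[[[0,0,0],[0,0,0],0],[[0,0,0],[0,0,0],0],[[0,0,0],[0,0,0],0],[[0,0,0],[0,0,0],0],[[0,0,0],[0,0,0],0],[[0,0,0],[0,0,0],0],[[0,0,0],[0,0,0],0],[[0,0,0],[0,0,0],0]], force=60)

```text
time: 4.08
tool_pos: [0.6413, -0.088, 0.0286]
tcp_rot: [0.001, -0.034, 0.999, -0.0]
force: [-0.2, -0.2, 5.5]
gripper_width: 0.0444
gripper_force: 64.1
```

>>> step_arm(increments=[[[0,0,0],[0,0,0.03],0],[[0,0,0],[0,0,0.06],0],[[0,0,0],[0,0,0.09],0],[[0,0,-0.1],[-0.02,-0.035,0.1],0],[[0,0,-0.2],[-0.045,-0.075,0.1],0],[[0,0,-0.316],[-0.07,-0.115,0.1],0],[[0,0,-0.316],[-0.095,-0.16,0.1],0],[[0,0,-0.316],[-0.12,-0.2,0.1],0],[[0,0,-0.316],[-0.14,-0.24,0.1],0],[[0,0,-0.316],[-0.15,-0.25,0.1],0]])

```text
time: 5.32
tool_pos: [0.4877, -0.3413, 0.127]
tcp_rot: [-0.001, 0.093, 0.996, -0.001]
force: [0.3, 0.8, -0.5]
gripper_width: 0.0449
gripper_force: 63.3
```

>>> step_arm(increments=[[[0,0,0],[0,0,0],0],[[0,0,0],[0,0,0],0],[[0,0,0],[0,0,0],0]])

```text
time: 5.7
tool_pos: [0.4917, -0.3361, 0.1272]
tcp_rot: [0.0, 0.088, 0.996, 0.0]
force: [-0.4, -0.1, -1.8]
gripper_width: 0.0448
gripper_force: 63.3
```

Run:
```python
from h import *
f=wrist('w3.png'); im=f['pixels']; hsv=cv2.cvtColor(im,cv2.COLOR_RGB2HSV)
m=((hsv[:,:,1]>90)&(hsv[:,:,2]>120)&(hsv[:,:,0]<25)).astype(np.uint8)*255
print(proj(f,(.487,-.345,.003)))
c=max(cv2.findContours(m,0,2)[0],key=cv2.contourArea); P=np.array([plane(f,p[0],.003)[:2] for p in c],np.float32)*1000; r=cv2.minAreaRect(P); print(c.min((0,1)),c.max((0,1)),np.round(r[0],1),np.round(r[1],1),round(r[2],1))
f=vision.grab_frame('top'); save(f,'t3.png')
```

```text
t 5.7 tcp [ 0.4917 -0.3361  0.1272] yaw_y 79.88 toolz [ 0.     0.001 -1.   ] F [-0.4 -0.1 -1.8] w 0.044835753640950646 63.253018856048584
[268.54472747 200.60570256]
[191 102] [344 265] [ 477.4 -343.6] [115.9 133.1] 79.7
```

View pics/w3.png

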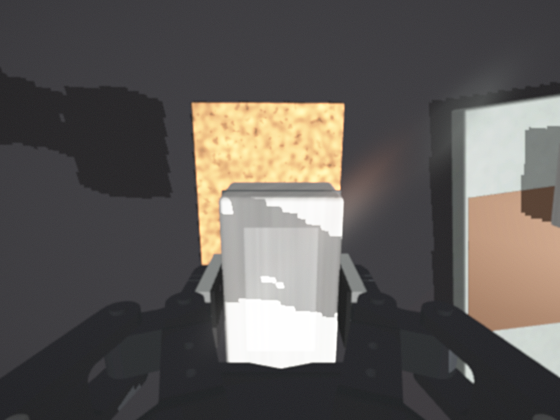

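The wrist view shows tin_c held squarely over the pad. The pad's near edge is at v=102 and its sides run from u=191 to u=344, parallel to the tin.

>>> step_arm(increments=[[[0,0,0],[-0.004,-0.009,0],0],[[0,0,0],[-0.004,-0.009,-0.03],0],[[0,0,0],[-0.004,-0.009,-0.06],0],[[0,0,0],[-0.004,-0.009,-0.09],0],[[0,0,0],[-0.004,-0.009,-0.105],0],[[0,0,0],[-0.004,-0.009,-0.11],0],[[0,0,0],[-0.004,-0.009,-0.114],0],[[0,0,0],[-0.004,-0.009,-0.115],0],[[0,0,0],[-0.004,-0.009,-0.115],0]])

```text
time: 6.92
tool_pos: [0.4869, -0.3471, 0.0129]
tcp_rot: [0.001, 0.09, 0.996, -0.0]
force: [0.4, 0.5, -0.9]
gripper_width: 0.0452
gripper_force: 63.3
```

>>> step_arm(increments=[[[0,0,0],[0,0,-0.001],0],[[0,0,0],[0,0,-0.001],0.8],[[0,0,0],[0,0,-0.001],0.8],[[0,0,0],[0,0,-0.001],0.8],[[0,0,0],[0,0,0.03],0.8],[[0,0,0],[0,0,0.08],0.8],[[0,0,0],[0,0,0.13],0.8],[[0,0,0],[0,0,0.18],0.8],[[0,0,0.06],[0.002,0.03,0.2],1],[[0,0,0.127],[0.004,0.06,0.2],1]])

```text
time: 8.18
tool_pos: [0.4913, -0.2865, 0.214]
tcp_rot: [0.002, 0.039, 0.999, -0.001]
force: [-0.3, 1.1, -0.0]
gripper_width: 0.0857
gripper_force: 0.0
```

>>> step_arm(increments=[[[0,0,0],[0.01,0.05,0],1],[[0,0,0],[0.01,0.1,0],1],[[0,0,0],[0.01,0.11,0],1],[[0,0,0],[0.01,0.11,0],1],[[0,0,0],[0.01,0.11,0],1]])

```text
time: 8.8
tool_pos: [0.5, -0.1783, 0.2118]
tcp_rot: [-0.0, 0.041, 0.999, -0.0]
force: [0.4, 1.2, 0.4]
gripper_width: 0.0854
gripper_force: 0.0
```

Run:
```python
from h import *
f=wrist('w4.png'); im=f['pixels']; hsv=cv2.cvtColor(im,cv2.COLOR_RGB2HSV)
m=((hsv[:,:,2]>222)&(hsv[:,:,1]<40)).astype(np.uint8)
m=cv2.morphologyEx(m,cv2.MORPH_OPEN,np.ones((5,5)))
for c in cv2.findContours(m,0,2)[0]:
    a=cv2.contourArea(c)
    if 800<a<14000:
        for z in(.048,.035):
            P=np.array([plane(f,p[0],z)[:2] for p in c],np.float32)*1000; r=cv2.minAreaRect(P); print(a,c.mean((0,1)),z,np.round(r[0],1),np.round(r[1],1),round(r[2],1))
```

```text
t 8.8 tcp [ 0.5    -0.1783  0.2118] yaw_y 85.31 toolz [-0.001 -0.001 -1.   ] F [0.4 1.2 0.4] w 0.0853775291618674 0.0
5265.0 [355.93220339 324.03389831] 0.048 [ 642.  -133.9] [128.8  55.9] 88.1
5265.0 [355.93220339 324.03389831] 0.035 [ 650.9 -132.3] [134.3  58.3] 88.1
3190.5 [504.5443038  316.69620253] 0.048 [642.8  38.2] [121.5  47.9] 88.2
3190.5 [504.5443038  316.69620253] 0.035 [651.7  47.2] [126.6  50. ] 88.2
3710.5 [105.075 183.025] 0.048 [ 482.7 -337.5] [46.4 72.2] 79.8
3710.5 [105.075 183.025] 0.035 [ 484.8 -344.5] [48.4 75.2] 79.8
```

View pics/w4.png

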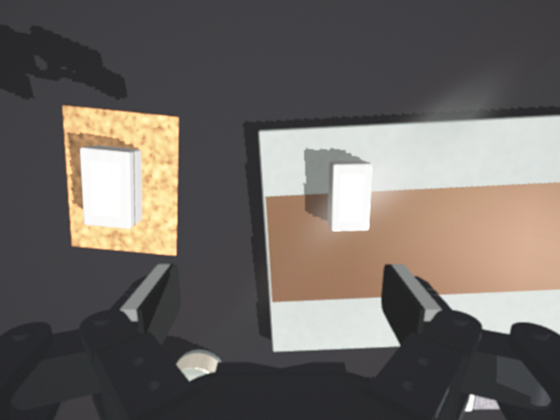

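The wrist view shows tin_c centred and square on the pad at about (110,187), and tin_d on the lane at about (350,197).

>>> step_arm(increments=[[[0,0,0],[0.009,0.04,0],1],[[0,0,0],[0.009,0.067,0],1],[[0,0,0],[0.009,0.067,-0.05],1],[[0,0,0],[0.009,0.067,-0.1],1],[[0,0,0],[0.009,0.067,-0.15],1],[[0,0,0],[0.009,0.067,-0.175],1],[[0,0,0],[0.009,0.067,-0.183],1],[[0,0,0],[0.009,0.067,-0.183],1],[[0,0,0],[0.009,0.067,-0.183],0],[[0,0,0],[0.009,0.067,-0.183],0]])

```text
time: 10.1
tool_pos: [0.5103, -0.1101, 0.0305]
tcp_rot: [0.001, 0.04, 0.999, -0.0]
force: [-0.7, -0.4, 0.4]
gripper_width: 0.0517
gripper_force: 0.0
```

>>> step_arm(increments=[[[0,0,0],[0,0,0],0],[[0,0,0],[0,0,0],0],[[0,0,0],[0,0,0],0],[[0,0,0],[0,0,0],0],[[0,0,0],[0,0,0],0],[[0,0,0],[0,0,0],0]])

```text
time: 10.85
tool_pos: [0.5103, -0.1102, 0.0304]
tcp_rot: [0.001, 0.04, 0.999, -0.0]
force: [-1.0, -1.1, 5.8]
gripper_width: 0.0349
gripper_force: 61.7
```

>>> step_arm(increments=[[[0,0,0],[0,0,0.03],0],[[0,0,0],[0,0,0.06],0],[[0,0,0],[0,0,0.09],0],[[0,0,-0.06],[-0.004,-0.04,0.1],0],[[0,0,-0.125],[-0.008,-0.08,0.1],0],[[0,0,-0.125],[-0.012,-0.12,0.1],0],[[0,0,-0.125],[-0.016,-0.16,0.1],0],[[0,0,-0.125],[-0.02,-0.2,0.1],0],[[0,0,-0.125],[-0.024,-0.235,0.1],0],[[0,0,-0.125],[-0.024,-0.235,0.1],0]])

```text
time: 12.1
tool_pos: [0.4838, -0.3485, 0.1294]
tcp_rot: [-0.0, 0.092, 0.996, -0.001]
force: [-0.5, 0.6, -1.2]
gripper_width: 0.0346
gripper_force: 60.9
```

>>> step_arm(increments=[[[0,0,0],[0,0,0],0],[[0,0,0],[0,0,0],0],[[0,0,0],[0,0,0],0]])

```text
time: 12.48
tool_pos: [0.4859, -0.3437, 0.1294]
tcp_rot: [0.0, 0.088, 0.996, 0.0]
force: [0.4, 1.3, -0.6]
gripper_width: 0.0345
gripper_force: 60.9
```

Run:
```python
from h import *
f=wrist('w5.png')
```

```text
t 12.475 tcp [ 0.4859 -0.3437  0.1294] yaw_y 79.9 toolz [ 0.     0.001 -1.   ] F [ 0.4  1.3 -0.6] w 0.034510319164071664 60.880444049835205
```

View pics/w5.png

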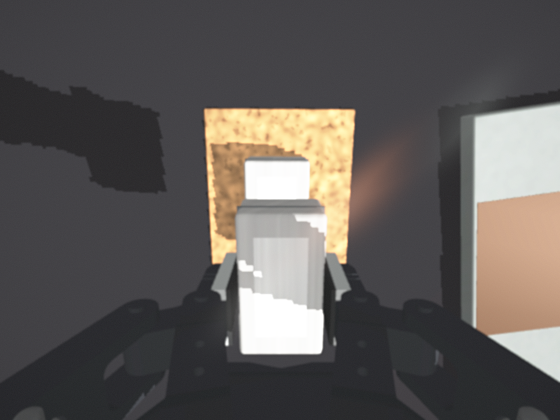

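tin_d is held straight and lined up above tin_c: the held tin spans u=238 to 325, and tin_c below it spans u=245 to 310.

>>> step_arm(increments=[[[0,0,0],[0,-0.001,-0.03],0],[[0,0,0],[0,-0.001,-0.05],0],[[0,0,0],[0,-0.001,-0.07],0],[[0,0,0],[0,-0.001,-0.078],0],[[0,0,0],[0,-0.001,-0.082],0],[[0,0,0],[0,-0.001,-0.084],0],[[0,0,0],[0,-0.001,-0.084],0],[[0,0,0],[0,-0.001,-0.084],0]])

```text
time: 13.52
tool_pos: [0.4858, -0.3461, 0.0459]
tcp_rot: [0.0, 0.089, 0.996, -0.0]
force: [-0.8, -0.1, -1.5]
gripper_width: 0.0344
gripper_force: 60.9
```

>>> step_arm(increments=[[[0,0,0],[0,0,-0.001],0],[[0,0,0],[0,0,-0.001],0.7],[[0,0,0],[0,0,-0.001],0.7],[[0,0,0],[0,0,-0.001],0.7],[[0,0,0],[0,0,0.03],0.7],[[0,0,0],[0,0,0.08],0.7],[[0,0,0],[0,0,0.13],1],[[0,0,0],[0,0,0.18],1],[[0,0,0.06],[0.002,0.05,0.2],1],[[0,0,0.127],[0.004,0.1,0.2],1]])

```text
time: 14.78
tool_pos: [0.4904, -0.2457, 0.2476]
tcp_rot: [0.002, 0.039, 0.999, -0.001]
force: [0.3, 0.7, 0.0]
gripper_width: 0.0854
gripper_force: 0.0
```

>>> step_arm(increments=[[[0,0,0],[0.01,0.05,0],1],[[0,0,0],[0.01,0.08,0],1],[[0,0,0],[0.01,0.08,0],1],[[0,0,0],[0.01,0.08,0],1]])

```text
time: 15.28
tool_pos: [0.4993, -0.1669, 0.2454]
tcp_rot: [-0.0, 0.04, 0.999, -0.0]
force: [-0.4, -0.7, -0.3]
gripper_width: 0.0852
gripper_force: 0.0
```

Run:
```python
from h import *
f=wrist('w6.png'); im=f['pixels']; hsv=cv2.cvtColor(im,cv2.COLOR_RGB2HSV)
m=((hsv[:,:,2]>222)&(hsv[:,:,1]<40)).astype(np.uint8)
m=cv2.morphologyEx(m,cv2.MORPH_OPEN,np.ones((5,5)))
for c in cv2.findContours(m,0,2)[0]:
    a=cv2.contourArea(c)
    if 800<a<14000 and c.mean((0,1))[0]<220:
        for z in(.063,.035):
            P=np.array([plane(f,p[0],z)[:2] for p in c],np.float32)*1000; r=cv2.minAreaRect(P); print(a,c.mean((0,1)),z,np.round(r[0],1),np.round(r[1],1),round(r[2],1))
g=vision.grab_frame('top'); save(g,'t6.png')
cv2.imwrite('pics/c6.png',np.hstack([im[60:280,0:300,::-1],g['pixels'][150:370,80:480,::-1]]))
```

```text
t 15.275 tcp [ 0.4993 -0.1669  0.2454] yaw_y 85.45 toolz [-0.    -0.001 -1.   ] F [-0.4 -0.7 -0.3] w 0.0852272390946172 0.0
2411.0 [ 98.51428571 190.42857143] 0.063 [ 486.  -343.9] [39.2 63.2] 79.7
2411.0 [ 98.51428571 190.42857143] 0.035 [ 490.7 -359.7] [42.6 68.6] 79.7
817.0 [126.52173913 171.47826087] 0.063 [ 483.1 -315. ] [16.3 69.4] 83.0
817.0 [126.52173913 171.47826087] 0.035 [ 487.5 -328.2] [17.7 75.4] 83.0
```

View pics/c6.png

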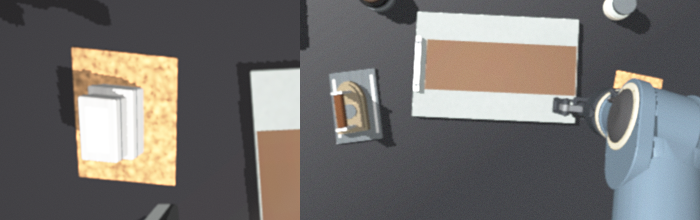

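The stack is square and centred on the pad: tin_d's measured centre is (0.486,-0.344) m at the pad's angle. The iron still stands at its place, around (352,107) in the crop's top view.

>>> step_arm(increments=[[[0,0,0],[0,0.06,0],1],[[0,0,0],[0,0.12,0],1],[[0,0,0.1],[0,0.18,0],1],[[0,0,0.2],[0,0.24,0],1],[[0,0,0.25],[0,0.3,0],1],[[0,0,0.25],[0,0.36,0],1],[[0,0,0.25],[0,0.42,0],1],[[0,0,0.25],[0,0.46,0],1],[[0,0,0.25],[0,0.46,0],1],[[0,0,0.25],[0,0.46,0],1]])

```text
time: 16.62
tool_pos: [0.5003, 0.2923, 0.2449]
tcp_rot: [-0.0, -0.058, 0.998, -0.001]
force: [-0.1, 0.3, -0.4]
gripper_width: 0.0855
gripper_force: 0.0
```

>>> step_arm(increments=[[[0,0,0],[0,0,0],1],[[0,0,0],[0,0,0],1],[[0,0,0],[0,0,0],1]])

```text
time: 17.0
tool_pos: [0.4997, 0.2934, 0.2455]
tcp_rot: [0.0, -0.058, 0.998, 0.0]
force: [0.4, -0.1, 0.5]
gripper_width: 0.0856
gripper_force: 0.0
```

Run:
```python
from h import *
import pickle
f=wrist('w7.png'); pickle.dump(f,open('w7.pkl','wb'))
g=pickle.load(open('top0.pkl','rb'))
C=np.array([plane(g,(95+(a+.5)/6-.5,205+(b+.5)/6-.5),.008)[:2] for a,b in((85,115),(358,80),(408,500),(130,535))]); print(C,C.mean(0),[np.linalg.norm(C[i]-C[i-1]) for i in range(4)])
d=C[0]-C[3]+C[1]-C[2]; print(np.degrees(np.arctan2(d[1],d[0])))
```

```text
t 17.0 tcp [0.4997 0.2934 0.2455] yaw_y 96.69 toolz [ 0.  0. -1.] F [ 0.4 -0.1  0.5] w 0.08557797557718144 0.0
[[0.55301954 0.39662439]
 [0.56847134 0.28817264]
 [0.40091531 0.26420767]
 [0.38603609 0.37401031]] [0.47711057 0.33075375] [np.float64(0.16850776930812741), np.float64(0.10954697116897195), np.float64(0.16926116989224657), np.float64(0.1108061817604293)]
7.9265232590976575
```

View pics/w7.png

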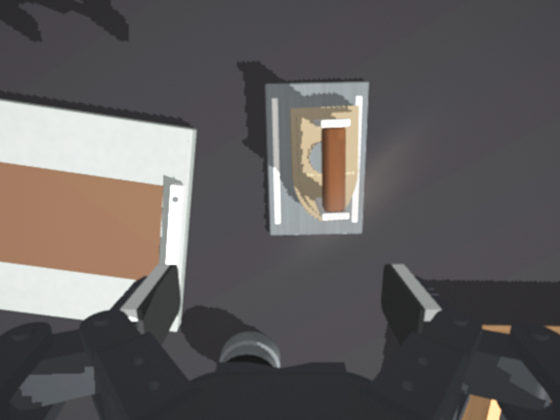

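The wrist view shows the iron on its stand with the nose toward +x (down in the picture). The handle runs from (335,127) to (335,210) and the stand's corners are (266,85), (368,83), (363,234) and (270,235).

Run:
```python
from h import *
import pickle
f=pickle.load(open('w7.pkl','rb')); im=f['pixels']; hsv=cv2.cvtColor(im,cv2.COLOR_RGB2HSV)
m=((hsv[:,:,1]>130)&(hsv[:,:,2]>50)).astype(np.uint8); m[:,:310]=0; m[:,365:]=0; m[230:]=0;m[:100]=0
m=cv2.morphologyEx(m,cv2.MORPH_OPEN,np.ones((3,3)))
c=max(cv2.findContours(m,0,2)[0],key=cv2.contourArea)
P=np.array([plane(f,p[0],.096)[:2] for p in c],np.float32)*1000; print(c.min((0,1)),c.max((0,1)),cv2.minAreaRect(P))
C=np.array([plane(f,p,.008)[:2] for p in((266,84),(368,83),(363,234),(270,235))]);d=C[2]-C[1]+C[3]-C[0]; print(C.mean(0),np.degrees(np.arctan2(d[1],d[0])),[np.linalg.norm(C[i]-C[i-1]) for i in range(4)])
S=np.array([plane(f,p,.1)[:2] for p in((335.5,123),(336,216.5))]);print(S,S.mean(0))
```

```text
[324 129] [344 192] ((462.68414306640625, 335.4024353027344), (54.2657470703125, 16.952178955078125), 8.674540519714355)
[0.47659219 0.33166749] 8.156667730831947 [np.float64(0.16864524033821693), np.float64(0.10759671922697803), np.float64(0.1684136262670746), np.float64(0.11040994760683749)]
[[0.43115913 0.33109708]
 [0.51039904 0.34436794]] [0.47077908 0.33773251]
```

>>> step_arm(increments=[[[0,0,0.05],[-0.029,0.044,0],1],[[0,0,0.05],[-0.029,0.044,0],1],[[0,0,0.05],[-0.029,0.044,-0.05],1],[[0,0,0.05],[-0.029,0.044,-0.09],1],[[0,0,0.05],[-0.029,0.044,-0.13],1],[[0,0,0.05],[-0.029,0.044,-0.165],1],[[0,0,0.05],[-0.029,0.044,-0.178],1],[[0,0,0.05],[-0.029,0.044,-0.178],1],[[0,0,0.05],[-0.029,0.044,-0.178],1]])

```text
time: 18.18
tool_pos: [0.4715, 0.3388, 0.0689]
tcp_rot: [0.001, -0.078, 0.997, 0.001]
force: [-0.6, 0.2, 0.1]
gripper_width: 0.0854
gripper_force: 0.0
```

>>> step_arm(increments=[[[0,0,0],[0,0,0],0],[[0,0,0],[0,0,0],0],[[0,0,0],[0,0,0],0],[[0,0,0],[0,0,0],0],[[0,0,0],[0,0,0],0],[[0,0,0],[0,0,0],0],[[0,0,0],[0,0,0],0],[[0,0,0],[0,0,0],0],[[0,0,0],[0,0,0],0]], force=100)

```text
time: 19.3
tool_pos: [0.4706, 0.3377, 0.0676]
tcp_rot: [0.0, -0.078, 0.997, -0.0]
force: [-0.6, -3.0, 5.5]
gripper_width: 0.0187
gripper_force: 98.0
```

>>> step_arm(increments=[[[0,0,0],[0,0,0.02],0],[[0,0,0],[0,0,0.04],0],[[0,0,0],[0,0,0.07],0],[[0,0,0],[0,0,0.1],0],[[0,0,0],[0,0,0.1],0],[[0,0,0],[0,0,0.1],0],[[0,0,0],[0,0,0.1],0]])

```text
time: 20.18
tool_pos: [0.4695, 0.3373, 0.1653]
tcp_rot: [-0.002, -0.079, 0.997, -0.001]
force: [0.3, 0.1, -4.1]
gripper_width: 0.0187
gripper_force: 98.3
```

Run:
```python
from h import *
f=wrist('w8.png'); s=readout.read_state(); print(np.round(s['joints'],2))
```

```text
t 20.175 tcp [0.4695 0.3373 0.1653] yaw_y 99.01 toolz [-0.003 -0.002 -1.   ] F [ 0.3  0.1 -4.1] w 0.018731552493965846 98.27107071876526
[-0.54  0.39 -0.2   1.83  0.09  0.94  0.95]
```

View pics/w8.png

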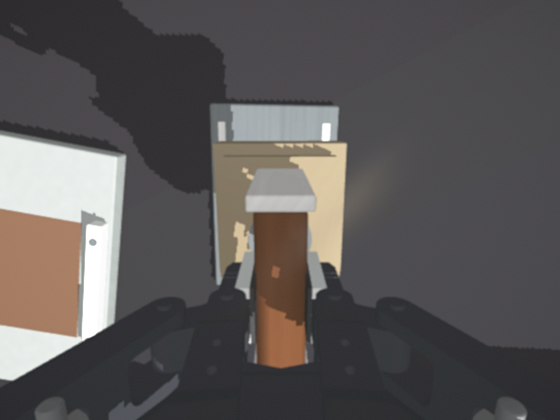

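>>> step_arm(increments=[[[0,0,-0.1],[0.005,-0.02,0],0],[[0,0,-0.22],[0.01,-0.045,0],0],[[0,0,-0.35],[0.016,-0.07,0],0],[[0,0,-0.48],[0.022,-0.1,0],0],[[0,0,-0.61],[0.028,-0.13,0],0],[[0,0,-0.74],[0.034,-0.16,0],0],[[0,0,-0.87],[0.04,-0.19,0],0],[[0,0,-1],[0.05,-0.22,0],0]])

```text
time: 21.22
tool_pos: [0.5208, 0.116, 0.1674]
tcp_rot: [0.0, 0.312, 0.95, 0.0]
force: [-0.0, 0.8, -4.8]
gripper_width: 0.0184
gripper_force: 98.3
```

>>> step_arm(increments=[[[0,0,-0.12],[0.006,-0.03,0],0],[[0,0,-0.25],[0.012,-0.055,0],0],[[0,0,-0.38],[0.018,-0.08,0],0],[[0,0,-0.5],[0.024,-0.11,0],0],[[0,0,-0.63],[0.03,-0.14,0],0],[[0,0,-0.76],[0.036,-0.17,0],0],[[0,0,-0.9],[0.042,-0.2,0],0],[[0,0,-1],[0.05,-0.22,0],0],[[0,0,-1],[0.05,-0.22,0],0],[[0,0,-1],[0.05,-0.22,0],0]])

```text
time: 22.48
tool_pos: [0.5704, -0.1008, 0.167]
tcp_rot: [-0.001, 0.649, 0.761, 0.0]
force: [0.2, 1.6, -4.4]
gripper_width: 0.0185
gripper_force: 98.3
```

Run:
```python
from h import *
f=wrist('w9.png'); s=readout.read_state(); print(np.round(s['joints'],2))
```

```text
t 22.475 tcp [ 0.5704 -0.1008  0.167 ] yaw_y 9.07 toolz [-0.001  0.001 -1.   ] F [ 0.2  1.6 -4.4] w 0.018473380366991903 98.28011512756348
[-0.11  0.38  0.27  1.85 -0.13  0.93  0.38]
```

>>> step_arm(increments=[[[0,0,-0.12],[0.001,-0.002,-0.02],0],[[0,0,-0.244],[0.001,-0.002,-0.04],0],[[0,0,-0.244],[0.001,-0.002,-0.06],0],[[0,0,-0.244],[0.001,-0.002,-0.075],0],[[0,0,-0.244],[0.001,-0.002,-0.08],0],[[0,0,-0.244],[0.001,-0.002,-0.083],0],[[0,0,-0.244],[0.001,-0.002,-0.083],0],[[0,0,-0.244],[0.001,-0.002,-0.083],0]])

```text
time: 23.52
tool_pos: [0.5719, -0.1041, 0.0849]
tcp_rot: [0.0, 0.719, 0.695, 0.0]
force: [0.7, -0.4, -3.9]
gripper_width: 0.0187
gripper_force: 98.2
```

Run:
```python
from h import *
f=wrist('w10.png'); g=vision.grab_frame('scene')['pixels'][130:350,200:420]
cv2.imwrite('pics/c10.png',np.hstack([cv2.resize(f['pixels'],(400,300)),cv2.resize(g,(300,300))])[:,:,::-1])
```

```text
t 23.525 tcp [ 0.5719 -0.1041  0.0849] yaw_y -1.98 toolz [ 0.001  0.    -1.   ] F [ 0.7 -0.4 -3.9] w 0.018674234738625207 98.1736421585083
```

View pics/c10.png

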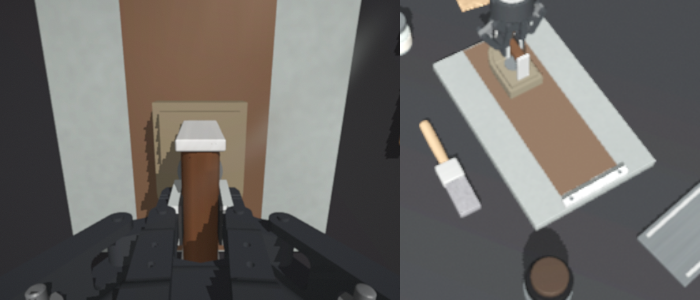

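The iron is held level over the open end of the lane, along it and centred: the body spans u=153 to 247 and the lane spans u=130 to 268 in the left half. I'll lower it gently until it touches.

>>> step_arm(increments=[[[0,0,0],[0,0,-0.003],0],[[0,0,0],[0,0,-0.004],0],[[0,0,0],[0,0,-0.005],0],[[0,0,0],[0,0,-0.005],0]])

```text
time: 24.12
tool_pos: [0.5713, -0.1039, 0.0797]
tcp_rot: [-0.0, 0.719, 0.695, 0.0]
force: [-3.8, 0.6, 1.0]
gripper_width: 0.0186
gripper_force: 98.9
```

>>> step_arm(increments=[[[0,0,0],[0,0,-0.0015],0],[[0,0,0],[0,0,-0.0015],0],[[0,0,0],[0,0,-0.0015],0]])

```text
time: 24.5
tool_pos: [0.5714, -0.1039, 0.0797]
tcp_rot: [-0.0, 0.719, 0.695, 0.0]
force: [-6.4, 1.1, 11.2]
gripper_width: 0.0187
gripper_force: 100.5
```

>>> step_arm(increments=[[[0,0,0],[0,0,0],0],[[0,0,0],[0,0,0],0],[[0,0,0],[0.0001,0.004,0],0],[[0,0,0],[0.0003,0.01,0],0],[[0,0,0],[0.0006,0.017,0],0]])

```text
time: 25.12
tool_pos: [0.5739, -0.0895, 0.0795]
tcp_rot: [0.003, 0.72, 0.694, 0.001]
force: [-0.0, -4.8, 6.0]
gripper_width: 0.0183
gripper_force: 99.8
```

>>> step_arm(increments=[[[0,0,0],[0.0003,0.008,0],0],[[0,0,0],[0.0006,0.016,0],0],[[0,0,0],[0.0008,0.024,0],0],[[0,0,0],[0.001,0.032,0],0]])

```text
time: 25.62
tool_pos: [0.5752, -0.0572, 0.0795]
tcp_rot: [0.003, 0.72, 0.694, 0.001]
force: [-0.0, -5.5, 6.7]
gripper_width: 0.0183
gripper_force: 99.8
```

>>> step_arm(increments=[[[0,0,0],[0.0001,0.008,-0.0005],0],[[0,0,0],[0.0003,0.016,-0.0005],0],[[0,0,0],[0.0005,0.024,-0.0005],0],[[0,0,0],[0.0007,0.032,-0.0005],0],[[0,0,0],[0.001,0.04,-0.0005],0]])

```text
time: 26.25
tool_pos: [0.5767, -0.0179, 0.0795]
tcp_rot: [0.003, 0.72, 0.694, 0.001]
force: [0.7, -5.8, 8.8]
gripper_width: 0.0187
gripper_force: 100.1
```

>>> step_arm(increments=[[[0,0,0],[0.0002,0.008,0],0],[[0,0,0],[0.0005,0.016,0],0],[[0,0,0],[0.0008,0.024,0],0],[[0,0,0],[0.001,0.032,0],0],[[0,0,0],[0.0013,0.04,0],0]])

```text
time: 26.88
tool_pos: [0.578, 0.0222, 0.0795]
tcp_rot: [0.003, 0.72, 0.694, 0.001]
force: [-1.5, -6.6, 9.7]
gripper_width: 0.0188
gripper_force: 100.3
```

>>> step_arm(increments=[[[0,0,0],[0.0002,0.008,0],0],[[0,0,0],[0.0005,0.016,0],0],[[0,0,0],[0.0008,0.024,0],0],[[0,0,0],[0.001,0.032,0],0],[[0,0,0],[0.0013,0.04,0],0]])

```text
time: 27.5
tool_pos: [0.5793, 0.0623, 0.0795]
tcp_rot: [0.003, 0.72, 0.694, 0.001]
force: [-0.4, -8.2, 10.3]
gripper_width: 0.0186
gripper_force: 100.3
```

>>> step_arm(increments=[[[0,0,0],[0.0002,0.008,0],0],[[0,0,0],[0.0005,0.016,0],0],[[0,0,0],[0.0008,0.024,0],0],[[0,0,0],[0.001,0.031,0],0],[[0,0,0],[0.001,0.036,0],0],[[0,0,0],[0.001,0.036,0],0],[[0,0,0],[0.001,0.036,0],0],[[0,0,0],[0.001,0.036,0],0]])

```text
time: 28.5
tool_pos: [0.5804, 0.0994, 0.0795]
tcp_rot: [0.002, 0.72, 0.694, 0.002]
force: [-0.4, -5.1, 9.5]
gripper_width: 0.0185
gripper_force: 100.3
```

Run:
```python
from h import *
f=wrist('w11.png'); g=vision.grab_frame('scene')['pixels'][130:350,200:420]
cv2.imwrite('pics/c11.png',np.hstack([cv2.resize(f['pixels'],(400,300)),cv2.resize(g,(300,300))])[:,:,::-1])
```

```text
t 28.5 tcp [0.5804 0.0994 0.0795] yaw_y -2.05 toolz [ 0.006 -0.001 -1.   ] F [-0.4 -5.1  9.5] w 0.018495530127297235 100.32127976417542
```

View pics/c11.png

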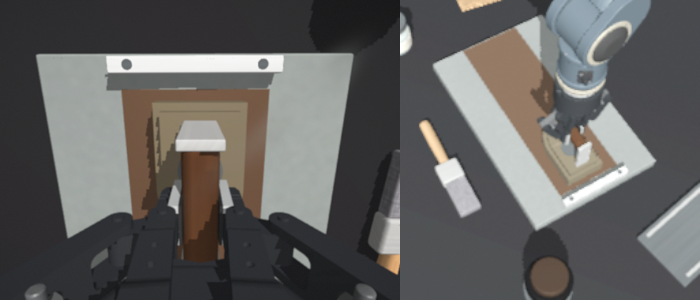

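The iron lies flat on the lane, straight, just short of the stop bar, so the stroke is finished. I'll carry it back to the stand.

>>> step_arm(increments=[[[0,0,0],[0,0,0.03],0],[[0,0,0],[0,0,0.06],0],[[0,0,0],[0,0,0.09],0],[[0,0,0.14],[-0.005,0.01,0.09],0],[[0,0,0.28],[-0.01,0.02,0.09],0],[[0,0,0.42],[-0.02,0.035,0.09],0],[[0,0,0.56],[-0.03,0.05,0.09],0],[[0,0,0.7],[-0.035,0.065,0.09],0],[[0,0,0.85],[-0.04,0.08,0.09],0],[[0,0,1],[-0.045,0.1,0.09],0]])

```text
time: 29.85
tool_pos: [0.5317, 0.2017, 0.1664]
tcp_rot: [-0.001, 0.397, 0.918, -0.0]
force: [0.1, 0.1, -4.0]
gripper_width: 0.0186
gripper_force: 98.7
```

>>> step_arm(increments=[[[0,0,0.14],[-0.008,0.02,0],0],[[0,0,0.28],[-0.016,0.04,0],0],[[0,0,0.42],[-0.024,0.06,0],0],[[0,0,0.56],[-0.032,0.075,0],0],[[0,0,0.7],[-0.04,0.09,0],0],[[0,0,0.85],[-0.048,0.105,0],0],[[0,0,1],[-0.056,0.12,0],0],[[0,0,1],[-0.06,0.13,0],0],[[0,0,1],[-0.06,0.13,0],0],[[0,0,1],[-0.06,0.13,0],0]])

```text
time: 31.1
tool_pos: [0.473, 0.3302, 0.1671]
tcp_rot: [-0.0, 0.018, 1.0, -0.0]
force: [0.5, -0.6, -3.9]
gripper_width: 0.0188
gripper_force: 98.7
```

Run:
```python
from h import *
f=wrist('w12.png'); s=readout.read_state(); print(np.round(s['joints'],2))
```

```text
t 31.1 tcp [0.473  0.3302 0.1671] yaw_y 87.92 toolz [-0.    -0.001 -1.   ] F [ 0.5 -0.6 -3.9] w 0.01884787510826876 98.73964190483093
[-0.6   0.38 -0.11  1.84  0.05  0.93  0.81]
```

>>> step_arm(increments=[[[0,0,0.12],[-0.001,0,0],0],[[0,0,0.224],[-0.001,0,0],0],[[0,0,0.224],[-0.001,0,-0.025],0],[[0,0,0.224],[-0.001,0,-0.05],0],[[0,0,0.224],[-0.001,0,-0.07],0],[[0,0,0.224],[-0.001,0,-0.085],0],[[0,0,0.224],[-0.001,0,-0.094],0],[[0,0,0.224],[-0.001,0,-0.096],0],[[0,0,0.224],[-0.001,0,-0.096],0]])

```text
time: 32.28
tool_pos: [0.472, 0.3313, 0.0718]
tcp_rot: [0.0, -0.071, 0.998, 0.0]
force: [-0.5, 0.2, -4.2]
gripper_width: 0.0186
gripper_force: 98.6
```

Run:
```python
from h import *
f=wrist('w13.png')
```

```text
t 32.275 tcp [0.472  0.3313 0.0718] yaw_y 98.1 toolz [ 0.001  0.001 -1.   ] F [-0.5  0.2 -4.2] w 0.018648202993918738 98.63973140716553
```

View pics/w13.png

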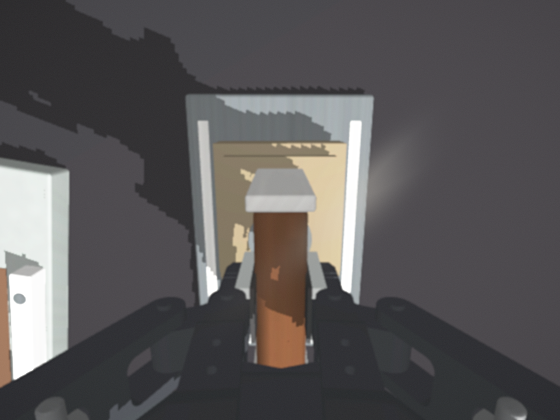

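The iron hangs just above the stand, centred between its rails (body u=214 to 347, rails at u=205 and 352) and parallel to them. Next I'll lower it, release and retreat.

>>> step_arm(increments=[[[0,0,0],[0,0,-0.002],0],[[0,0,0],[0,0,-0.003],0],[[0,0,0],[0,0,-0.0042],0],[[0,0,0],[0,0,-0.0042],0],[[0,0,0],[0,0,-0.0042],0]])

```text
time: 32.95
tool_pos: [0.4718, 0.3311, 0.0677]
tcp_rot: [0.0, -0.071, 0.998, 0.0]
force: [-1.7, -1.5, 2.5]
gripper_width: 0.0185
gripper_force: 99.5
```

>>> step_arm(increments=[[[0,0,0],[0,0,0],0.8],[[0,0,0],[0,0,0],1],[[0,0,0],[0,0,0],1],[[0,0,0],[0,0,0],1],[[0,0,0],[0,0,0.04],1],[[0,0,0],[0,0,0.09],1],[[0,0,0],[0,0,0.14],1],[[0,0,0],[0.01,-0.03,0.18],1],[[0,0,0],[0.02,-0.06,0.18],1],[[0,0,0],[0.02,-0.06,0.18],1]])

```text
time: 34.2
tool_pos: [0.493, 0.2681, 0.2477]
tcp_rot: [0.001, -0.068, 0.998, -0.0]
force: [0.3, 1.2, -0.2]
gripper_width: 0.0852
gripper_force: 0.0
```

>>> step_arm(increments=[[[0,0,0],[0,0,0],1],[[0,0,0],[0,0,0],1],[[0,0,0],[0,0,0],1]])

```text
time: 34.58
tool_pos: [0.4912, 0.2719, 0.2467]
tcp_rot: [-0.0, -0.071, 0.997, 0.0]
force: [-0.1, 0.4, 0.3]
gripper_width: 0.0856
gripper_force: 0.0
```

Run:
```python
from h import *
f=wrist('w14.png'); g=vision.grab_frame('top'); save(g,'t14.png')
cv2.imwrite('pics/c14.png',np.hstack([f['pixels'][50:300,200:500],g['pixels'][90:340,80:480]])[:,:,::-1])
S=np.array([plane(f,p,.1)[:2] for p in((0,0),)])
```

```text
t 34.575 tcp [0.4912 0.2719 0.2467] yaw_y 98.2 toolz [-0.001 -0.    -1.   ] F [-0.1  0.4  0.3] w 0.08558346611392807 0.0
```

View pics/c14.png

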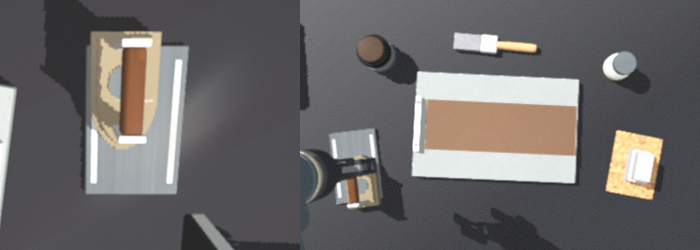

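After release the iron was knocked aside. In the crop its straps are at (137,43) and (132,140), so it sits toward -x and off the stand's centreline. The tins are undisturbed. I'll measure and re-grasp.

```bash
cat > iron.py <<'E'
from h import *
def iron(f, show=True):
    im=f['pixels']; hsv=cv2.cvtColor(im,cv2.COLOR_RGB2HSV)
    wm=((hsv[:,:,2]>200)&(hsv[:,:,1]<60)).astype(np.uint8)
    wm[260:]=0
    for c in cv2.findContours(wm,0,2)[0]:
        x,y,w,h=cv2.boundingRect(c)
        if cv2.contourArea(c)>60: print('white',x,y,w,h)
    m=((hsv[:,:,1]>150)&(hsv[:,:,2]>40)&(hsv[:,:,0]<20)).astype(np.uint8); m[270:]=0; m[:,:250]=0
    m=cv2.morphologyEx(m,cv2.MORPH_OPEN,np.ones((3,3)))
    c=max(cv2.findContours(m,0,2)[0],key=cv2.contourArea)
    P=np.array([plane(f,p[0],.096)[:2] for p in c],np.float32)*1000; print('handle',c.min((0,1)),c.max((0,1)),cv2.minAreaRect(P))
    m=((hsv[:,:,1]>45)&(hsv[:,:,1]<150)&(hsv[:,:,0]>12)&(hsv[:,:,0]<30)&(hsv[:,:,2]>60)).astype(np.uint8); m[270:]=0
    c=max(cv2.findContours(m,0,2)[0],key=cv2.contourArea)
    P=np.array([plane(f,p[0],.03)[:2] for p in c],np.float32)*1000; print('body',c.min((0,1)),c.max((0,1)),cv2.minAreaRect(P))
if __name__=='__main__':
    f=wrist('w15.png'); iron(f)
    S=np.array([plane(f,p,.1)[:2] for p in((337,93),(332,190))]);d=S[1]-S[0];print(S,S.mean(0),np.linalg.norm(d),np.degrees(np.arctan2(d[1],d[0])))
    for e,z in((.0,.008),): print([proj(f,(x,y,.008)).round() for x,y in((.39,.27),)])
E
python3 iron.py
```

```text
t 34.675 tcp [0.4914 0.2716 0.2469] yaw_y 98.16 toolz [-0. -0. -1.] F [ 0.9 -0.4  0.5] w 0.08510032948756852 0.0
white 317 186 31 10
white 291 178 7 55
white 366 109 17 125
white 0 101 215 159
white 322 88 31 10Traceback (most recent call last):
  File "iron.py", line 17, in <module>
    f=wrist('w15.png'); iron(f)
                        ~~~~^^^
  File "iron.py", line 11, in iron
    c=max(cv2.findContours(m,0,2)[0],key=cv2.contourArea)
ValueError: max() iterable argument is empty
```

```bash
sed -i 's/>150)&(hsv\[:,:,2\]>40)/>110)\&(hsv[:,:,2]>30)/; s/^    m\[270:\]=0; c=/&/' iron.py
python3 - <<'E'
from h import *
import iron
f=wrist()
S=np.array([plane(f,p,.1)[:2] for p in((337.5,93),(332.5,191))]);d=S[1]-S[0];u=d/np.linalg.norm(d);print(S,'mid',S.mean(0),'centre',S.mean(0)+.005*u,np.linalg.norm(d),np.degrees(np.arctan2(d[1],d[0])))
iron.iron(f)
E
```

```text
t 34.725 tcp [0.4915 0.2714 0.2469] yaw_y 98.15 toolz [-0. -0. -1.] F [0.7 0.2 0.8] w 0.08525178611331026 0.0
[[0.3985367  0.30485893]
 [0.47877317 0.31562527]] mid [0.43865494 0.3102421 ] centre [0.44361052 0.31090705] 0.08095557750558156 7.642449732130347
white 318 186 30 10
white 291 179 7 54
white 366 109 17 125
white 0 101 215 159
white 322 88 31 10
handle [321  98] [346 183] ((437.4710388183594, 308.9202880859375), (71.09266662597656, 18.89946937561035), 7.782093048095703)
body [ 53 171] [181 254] ((531.81689453125, 104.95042419433594), (154.6270751953125, 62.20943069458008), 68.08194732666016)
```

>>> step_arm(increments=[[[0,0,0],[-0.03,0.02,0],1],[[0,0,0],[-0.053,0.038,0],1],[[0,0,0],[-0.053,0.038,-0.04],1],[[0,0,0],[-0.053,0.038,-0.08],1],[[0,0,0],[-0.053,0.038,-0.12],1],[[0,0,0],[-0.053,0.038,-0.155],1],[[0,0,0],[-0.053,0.038,-0.175],1],[[0,0,0],[-0.053,0.038,-0.179],1],[[0,0,0],[-0.053,0.038,-0.179],1],[[0,0,0],[-0.053,0.038,-0.179],1]])

```text
time: 36.02
tool_pos: [0.4394, 0.3096, 0.0692]
tcp_rot: [0.001, -0.071, 0.997, 0.001]
force: [0.1, -0.2, 1.3]
gripper_width: 0.0851
gripper_force: 0.0
```

>>> step_arm(increments=[[[0,0,0],[0,0,0],0],[[0,0,0],[0,0,0],0],[[0,0,0],[0,0,0],0],[[0,0,0],[0,0,0],0],[[0,0,0],[0,0,0],0],[[0,0,0],[0,0,0],0],[[0,0,0],[0,0,0],0],[[0,0,0],[0,0,0],0]])

```text
time: 37.02
tool_pos: [0.4387, 0.3095, 0.0684]
tcp_rot: [0.0, -0.071, 0.997, 0.0]
force: [-0.5, 2.8, 4.7]
gripper_width: 0.0184
gripper_force: 98.0
```

>>> step_arm(increments=[[[0,0,0],[0,0,0.015],0],[[0,0,0],[0,0,0.03],0],[[0,0,0],[0.01,0.007,0.03],0],[[0,0,0],[0.022,0.014,0.03],0],[[0,0,0],[0.033,0.0215,0.03],0],[[0,0,0],[0.033,0.0215,0.018],0],[[0,0,0],[0.033,0.0215,0.008],0],[[0,0,0],[0.033,0.0215,0.004],0],[[0,0,0],[0.033,0.0215,0.002],0],[[0,0,0],[0.033,0.0215,0.002],0]])

```text
time: 38.28
tool_pos: [0.4716, 0.3306, 0.0702]
tcp_rot: [-0.0, -0.071, 0.997, 0.0]
force: [-0.4, -0.4, -4.5]
gripper_width: 0.0185
gripper_force: 98.2
```

>>> step_arm(increments=[[[0,0,0],[0,0,-0.0015],0],[[0,0,0],[0,0,-0.002],0],[[0,0,0],[0,0,-0.002],0]])

```text
time: 38.65
tool_pos: [0.4718, 0.3307, 0.0684]
tcp_rot: [0.0, -0.071, 0.997, 0.0]
force: [-1.0, -0.6, -2.1]
gripper_width: 0.0181
gripper_force: 98.6
```

Contact has begun, so I'll release and retreat.

>>> step_arm(increments=[[[0,0,0],[0,0,-0.0005],0],[[0,0,0],[0,0,-0.0005],1],[[0,0,0],[0,0,-0.0005],1],[[0,0,0],[0,0,-0.0005],1],[[0,0,0],[0,0,-0.0005],1],[[0,0,0],[0,0,0.03],1],[[0,0,0],[0,0,0.08],1],[[0,0,0],[0,0,0.13],1],[[0,0,0],[0.01,-0.03,0.18],1],[[0,0,0],[0.02,-0.06,0.18],1]])

```text
time: 39.9
tool_pos: [0.4939, 0.2716, 0.253]
tcp_rot: [0.004, -0.071, 0.997, 0.002]
force: [0.5, 0.6, -0.5]
gripper_width: 0.0854
gripper_force: 0.0
```

>>> step_arm(increments=[[[0,0,0],[0,0,0],1],[[0,0,0],[0,0,0],1],[[0,0,0],[0,0,0],1],[[0,0,0],[0,0,0],1]])

```text
time: 40.4
tool_pos: [0.4912, 0.2714, 0.2477]
tcp_rot: [-0.0, -0.071, 0.997, 0.0]
force: [-0.6, -0.5, -0.2]
gripper_width: 0.0853
gripper_force: 0.0
```

```bash
cat > chk.py <<'E'
from h import *
import iron
f=wrist('w16.png'); iron.iron(f)
im=f['pixels']; hsv=cv2.cvtColor(im,cv2.COLOR_RGB2HSV)
wm=((hsv[:,:,2]>200)&(hsv[:,:,1]<60)).astype(np.uint8); wm[260:]=0; wm[:,:250]=0
B=[cv2.boundingRect(c) for c in cv2.findContours(wm,0,2)[0] if cv2.contourArea(c)>100]
B=sorted([b for b in B if b[2]>1.8*b[3]],key=lambda b:b[1]); print(B)
S=np.array([plane(f,(b[0]+(b[2]-1)/2,b[1]+(b[3]-1)/2),.1)[:2] for b in B]);d=S[-1]-S[0];u=d/np.linalg.norm(d)
c=S[[0,-1]].mean(0)+.005*u;print('centre',c,'off',c-[.4768,.3315],np.linalg.norm(d),np.degrees(np.arctan2(d[1],d[0])))
g=vision.grab_frame('top')['pixels']; import pickle
print('stack same', np.abs(g[210:295,380:450].astype(int)-cv2.imread('pics/t14.png')[210:295,380:450,::-1]).mean())
E
python3 chk.py
```

```text
t 40.4 tcp [0.4912 0.2714 0.2477] yaw_y 98.2 toolz [-0.001 -0.    -1.   ] F [-0.6 -0.5 -0.2] w 0.08529309868098385 0.0
white 336 225 28 8
white 291 185 7 48
white 341 133 30 10
white 361 109 22 125
white 0 101 215 159
handle [340 143] [362 187] ((454.6144104003906, 327.888427734375), (38.24076461791992, 18.78803825378418), 8.222146034240723)
body [ 53 171] [181 254] ((532.2099609375, 104.49290466308594), (154.970458984375, 62.3673210144043), 68.08098602294922)
[(341, 133, 30, 10), (336, 225, 28, 8)]
centre [0.47540237 0.33251937] off [-0.00139763  0.00101937] 0.08034168215895188 7.726909816281458
stack same 1.845826330532213
```

```bash
python3 -c "
from station import order
print(order.job_done())"
```

```text
the job is handed in; nothing more can be done
None
```

The job is handed in, with no verdict returned: the two tins present (tin_c, tin_d on top) are stacked on the pad, the iron was stroked along the lane at roughly 11–15 N, and after it was knocked aside on the stand I put it back, measured about 2 mm from centre.

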